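# Bolt the paint chest shut past its spring safety catch

### The arm

A 6-joint arm with a two-finger parallel gripper is mounted at the origin on the work surface. World frame = base frame: x ahead of the robot, y to its left, z up, the work surface at z = 0. Lengths are in m, angles in rad, forces in N, time in s.
With the tool pointing down it reaches from about 0.35 to 0.775 m from the base axis. Payload 7.3 kg.
Tool frame: the origin (TCP) lies midway between the tips of the shut fingers; the grasp point (between the pads) lies 19 mm behind it (robot.pinch_z is the distance from the TCP to the grasp point, in m); z points along the fingers, y is the direction in which the jaws open and shut (so a half turn about z gives the same grasp; the last joint's range is limited). The gripper opens to 92 mm and grips with 3 to 60 N. Pads are 19 mm wide; open, the fingers measure 130 mm over their backs; the gripper's body (75 mm by 190 mm) begins 47 mm behind the grasp point.
Start: joints at [1.005, 0.342, 1.524, -0, 1.275, -0.146], TCP at [0.214, 0.479, 0.227] pointing down, gripper open.
Joint ranges: [-2.53, 2.53], [-0.77, 2.02], [0.04, 2.7], [-1, 4.14], [0.28, 2.66], [-3.11, 3.11]. Speed limits (rad/s): [2.57, 2.57, 3.14, 3.14, 3.14, 3.14].

### API

Orientations are given as [roll, pitch, yaw] about the fixed x, y, z axes, in that order (R = Rz(yaw) Ry(pitch) Rx(roll)).
In Python, from cell import robot gives the robot as it stands.
- The arm moves only by the tool servo_tool, never from a script. Its argument "targets" is a list of rows, each a list of 7 numbers: the shift along the world's x, y, z in m, then the turn, a rotation vector about the world's x, y, z in rad, then the gripper command: -1 is fully open, 1 is shut, values between are in proportion. A call has 1 to 12 rows; each row shifts and turns the pose as measured when the row begins; what a row does not reach is not made up. A row lasts 1/8 s, in which the tool goes at most 62.5 mm and 10.7 degrees, less where a joint would pass 70% of its speed; a pose out of reach is approached as far as the arm can. A call with a gripper value outside its range is refused whole. The fingers move at their own pace and stop on an object; "newtons" is the grip in N (left out, the last holds). Time passes only in rows, so rows that do not move let the fingers close. It gives the time, the measured TCP pose, the force and the opening at its end, in the units of the state.
- robot.observe(): the state, without advancing time (a new reading comes with each control period).
- robot.read_camera(name): name is "scene" or "top"; returns the picture (480x640x3 uint8, blue, green, red); there is no depth.
- robot.camera_model(name): a dict with "fx", "fy", "cx", "cy" (pixels), "R" (3x3) and "t" (3): a world point X has camera coordinates R X + t. Camera axes: x right, y down, z forward; pixel columns grow to the right and rows downward; lengths in m; the calibration is good to about 2 mm. A picture is of the moment at which its call begins. camera_model takes no time and is no camera call.
- robot.hand_in(): hands the job in, once; it reports no verdict.
The state is a dict: "time": time; "qpos": joint angles; "qvel": joint speeds; "joint_efforts": joint torques, N m; "tool_pos": TCP position; "tool_rot": TCP orientation; "contact_force": force on the tool from outside, world axes, zero at the start; "torque": the same for the moment, N m; "opening": finger opening in m.
Only numpy, scipy, OpenCV 4.12 (cv2) and the standard library are available. Lean on these libraries where they do the work, as an engineer would, in place of code of your own. Each camera call takes 0.05 s, during which the arm holds its last target. There are 200 camera calls.

### The job

Lock up the paint chest on the desk: press the red spring catch on its lid down with one fingertip and keep it held down while the other fingertip pushes the bolt's black handle across until the bolt is fully home in its brass keeper. Only then let go of the catch so that it springs back up and locks the bolt, and take the hand clear. Do not pick up, knock over or push aside the jars, the brush and the other painting things.

Things in the scene. Friction and masses are not known exactly. Their poses are not given: they have to be found in the camera images.
- chest: white-topped wooden paint chest, red band on its front, fixed, 270 (x) by 360 (y) by 100 mm tall; origin: centre of its underside, on the desk. Axes: x to the back, y along the bolt's travel, z up; its front (-x) faces the robot, yaw up to 0.5 rad. Offsets below are in these axes, mm, heights over the lid. Jars stand on the lid near y +120, a brush lies along y near x -105; base plate under the mechanism 3 thick
- bolt_handle (a point): middle of the top edge of the bolt's upright black handle, a plate 28 wide (x), 10 thick (y), from 6 to 48 mm above the lid. With joint bolt at 0 it is at x -37, y -70, height 48, and it moves with the bolt. At x -55 to -24 only the base plate lies beside it; between handle and catch (x -23 to +16) stand parts up to 22 high. Push its -y face towards +y
- bolt (a joint): steel bolt, a 12 mm rod along y at x -12; m: 0 = drawn back, 0.040 = fully home at its stop, growing in chest +y; starts at 0 to 0.003. While the catch is up, a pawl blocks it at 0.004 (or, once home, keeps it beyond 0.036). It slides with about 2.5 N friction and stays where it is left
- catch_top (a point): centre of the top face of the red spring catch, a flat bar 32 (x) by 100 mm (y), long side along the bolt's travel, so that a fingertip can slide along it; when up it is at x +32, y -65, height 22, and sinks straight down. An orange pawl 18 mm square, level with its top, sticks out of its -x side at y -50
- catch (a joint): travel of the catch, m: 0 = up, 0.010 = pressed to its stop; spring force about 3 N at the top, 8 N at the bottom. Frees the bolt when pressed beyond 0.006; springs up by itself when let go with the bolt home (the bolt keeps it down if let go with the bolt between 0.004 and 0.036)
- keeper (a point): centre of the brass keeper on the lid that takes the bolt's nose: a bridge at x -26 to +2, y +25 to +47, 22 mm high; this point is on the lid under its middle, x -12, y +36
- jar_yellow: closed poster-colour jar with yellow cap and label, 52 mm diameter, 58 mm tall, loose, origin at the centre of its underside; a bystander
- jar_blue: closed poster-colour jar with blue cap and label, 52 mm diameter, 58 mm tall, loose, origin at the centre of its underside; a bystander
- jar_red: closed poster-colour jar with red cap and label, 52 mm diameter, 58 mm tall, loose, origin at the centre of its underside; a bystander
- brush: paint brush 170 mm long lying on the lid along the front edge, loose, origin at the middle of its underside; a bystander
- cup: clear empty plastic cup, 80 mm across the rim, 100 mm tall, loose, origin at the centre of its underside; a bystander
- palette: white divided palette tray 150 by 220 by 18 mm, loose, origin at the centre of its underside; a bystander
- pencil_case: grey pencil case 210 by 85 by 50 mm, loose, origin at the centre of its underside; a bystander

How it is judged:
By the outcome, as a careful person would: the job done as asked, in the order asked, and still so for the second after the job is handed in, with the robot touching nothing.
It also fails if it takes over 35 s, if anything falls off the work surface, if the arm or the gripper's body presses on something with over 40 N, if the wrist force passes 120 N, or if a joint passes its speed limit or range.

## Working session

There is one attempt and no reset: what is moved stays moved. The work goes in short steps, Python scripts to look and compute and a tool call to move; the robot and the scene stay as the last step left them, time stands still between calls to the robot, and variables do not carry over. Pictures are saved under pics/ and viewed, on a budget of 10 in all, crops included, one or two more only if the job needs it, and the job is handed in when it is done.

Besides the shell and the picture viewer there is one more tool, called after "Call:" by a JSON object that holds its "name" and its "arguments". servo_tool: Moves the arm, as the interface text tells. Its arguments: {"type":"object","properties":{"targets":{"type":"array"},"newtons":{"type":"number"}},"required":["targets"]}

```bash
mkdir -p pics
python3 - <<'E'
from cell import robot
import cv2
for n in("scene","top"):
    im=robot.read_camera(n); cv2.imwrite(f"pics/{n}0.png",im)
    m=robot.camera_model(n); print(n,m)
s=robot.observe();print(s)
E
```

```text
scene {'fx': 496.51165415134386, 'fy': 496.51165415134386, 'cx': 317.49788758458317, 'cy': 230.593829454723, 'R': array([[-5.38446996e-01,  8.42659259e-01, -4.54010862e-04],
       [ 6.43552286e-01,  4.10872607e-01, -6.45774076e-01],
       [-5.43980964e-01, -3.48007291e-01, -7.63528413e-01]]), 't': array([ 0.31344353, -0.285884  ,  1.65319436])}
top {'fx': 598.7515852312179, 'fy': 598.7515852312179, 'cx': 299.346513000716, 'cy': 242.0450450952502, 'R': array([[ 0.0148803 , -0.99988815,  0.00150321],
       [-0.98348597, -0.01490737, -0.18036938],
       [ 0.18037161,  0.00120556, -0.9835978 ]]), 't': array([-0.02862154,  0.56680429,  1.52894914])}
{'time': 0.1, 'qpos': array([ 1.00497927e+00,  3.42668856e-01,  1.52491730e+00,  2.12464799e-05,
        1.27538646e+00, -1.46003955e-01]), 'qvel': array([-0.00148759, -0.0014353 , -0.00209502, -0.00124529, -0.00073947,
       -0.00153444]), 'joint_efforts': array([ 1.04793828e-03, -4.32003558e+01, -2.44696355e+01,  7.18064792e-02,
        5.26508724e-02, -9.02589909e-05]), 'tool_pos': array([0.21376721, 0.47911863, 0.22610771]), 'tool_rot': array([-3.14023033e+00, -2.20866609e-04,  2.72177320e+00]), 'contact_force': array([-0.23985024,  0.06453696,  0.09947676]), 'torque': array([-0.01406096,  0.0032798 , -0.00768167]), 'opening': 0.0916368761394601}
```

View pics/top0.png

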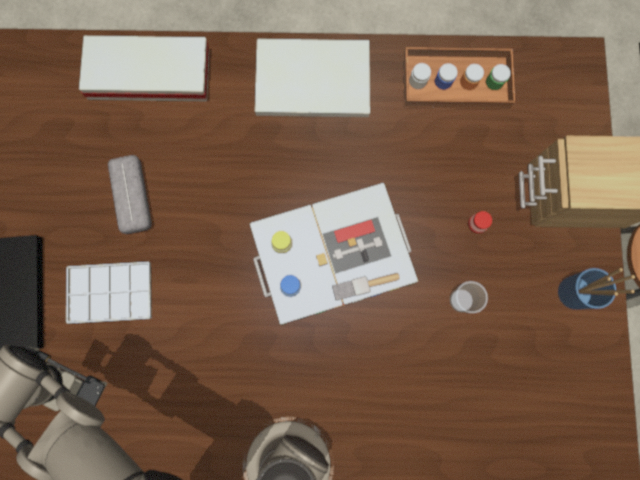

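View pics/scene0.png

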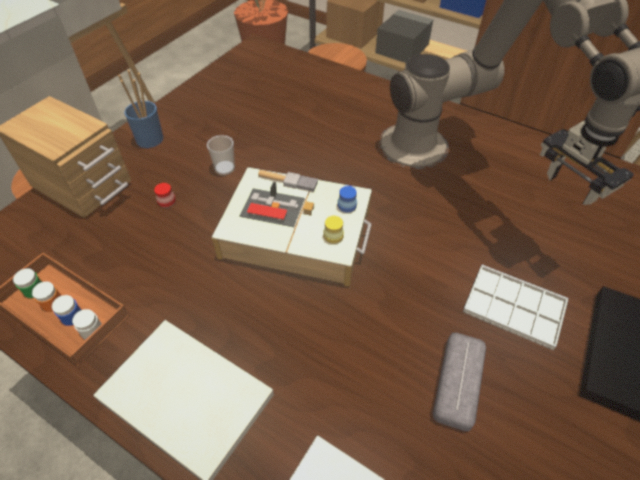

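The top view shows the chest at about (333, 253), with the red catch at (354, 231), the black handle at (365, 256) and the keeper at (322, 259). The scene view shows the same mechanism near (270, 205). I'll enlarge both.

Run:
```python
import cv2
a=cv2.imread("pics/top0.png")[180:325,245:420]; cv2.imwrite("pics/topc.png",cv2.resize(a,None,fx=4,fy=4,interpolation=cv2.INTER_CUBIC))
a=cv2.imread("pics/scene0.png")[165:245,212:332]; cv2.imwrite("pics/scenec.png",cv2.resize(a,None,fx=6,fy=6,interpolation=cv2.INTER_CUBIC))
```

```text
(no output)
```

View pics/topc.png

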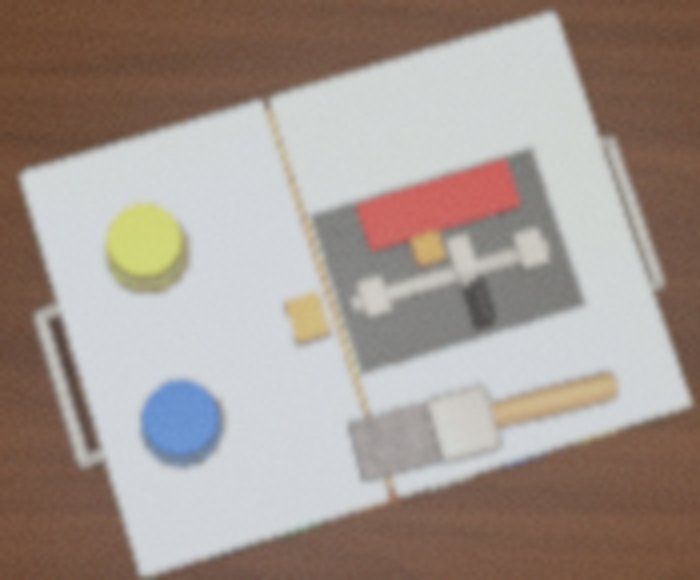

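View pics/scenec.png

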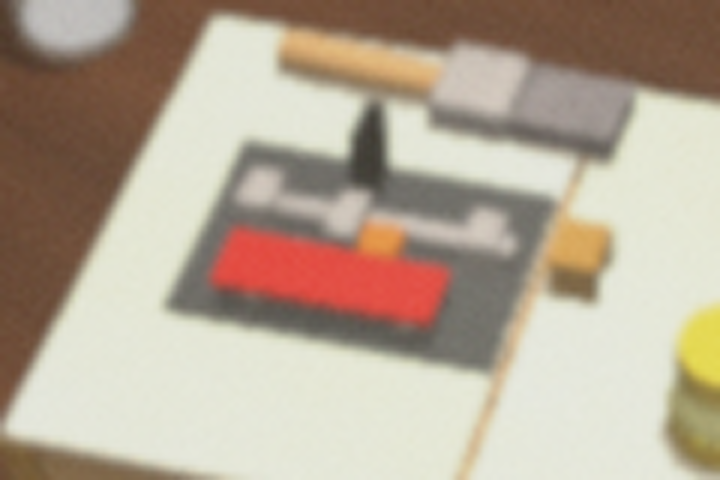

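Both crops are clear. In the top crop the lid corners are (20,173), (556,12), (692,407) and (145,577). The catch corners are (358,206), (508,159), (521,205) and (374,250). In the scene crop the catch corners are (232,227), (452,268), (432,328) and (210,288), the front-right lid corner is (213,14) and the handle tip is (375,100). I'll fit the chest pose to these points.

```bash
cat > h.py <<'E'
import numpy as np
from cell import robot
C={n:robot.camera_model(n) for n in("top","scene")}
def proj(n,X):
    m=C[n];c=np.asarray(X)@m["R"].T+m["t"]
    return np.c_[m["fx"]*c[:,0]/c[:,2]+m["cx"],m["fy"]*c[:,1]/c[:,2]+m["cy"]]
def chest(p,L): # L mm, heights over lid
    L=np.asarray(L,float)/1000;c,s=np.cos(p[2]),np.sin(p[2])
    return np.c_[p[0]+c*L[:,0]-s*L[:,1],p[1]+s*L[:,0]+c*L[:,1],L[:,2]+p[3]]
E
python3 - <<'E'
from h import *
from scipy.optimize import least_squares
lid=[(135,180,0),(135,-180,0),(-135,-180,0),(-135,180,0)]
cat=[(48,-15,22),(48,-115,22),(16,-115,22),(16,-15,22)]
P={"top":(lid+cat,[(20,173),(556,12),(692,407),(145,577),(358,206),(508,159),(521,205),(374,250)]),
"scene":([(16,-115,22),(16,-15,22),(48,-15,22),(48,-115,22),(-135,-180,0)],[(232,227),(452,268),(432,328),(210,288),(213,14)])}
def pix(n,q):
    q=np.array(q,float)+.5
    return q/4-.5+[245,180] if n=="top" else q/6-.5+[212,165]
f=lambda p,ns=("top","scene"):np.concatenate([(proj(n,chest(p,P[n][0]))-pix(n,P[n][1])).ravel() for n in ns])
r=least_squares(f,[.4,0,.2,.1]);print(r.x);print(f(r.x).reshape(-1,2).round(1))
print(least_squares(lambda p:f(p,("top",)),[.4,0,.2,.1]).x)
print(least_squares(lambda p:np.append(f(np.append(p,.1),),0),[.4,0,.2]).x)
p=np.append(least_squares(lambda p:f(np.append(p,.1)),[.4,0,.2]).x,.1)
for n,q in(("scene",(375,100)),("top",(478,285))):
  for b in(0,3,6):print(n,b,proj(n,chest(p,[(-37,-70+b,48)])).round(1),pix(n,q))
print("handle,catch",chest(p,[(-37,-70,48),(32,-65,22)]))
E
```

```text
[ 0.53419111 -0.10643517  0.3158003   0.09854919]
[[ 0.8  0.1]
 [-0.8  0.4]
 [-0.6  0.1]
 [ 0.1  0.1]
 [-0.8 -0.2]
 [-0.8  0.1]
 [-0.1  0.4]
 [-0.9  0.7]
 [-0.4  0.3]
 [-0.9  0.4]
 [-1.2 -0.7]
 [-0.8 -1.2]
 [-0.2  0.3]]
[ 0.53328827 -0.10683045  0.3152673   0.10629211]
[ 0.5342318  -0.10618008  0.31631828]
scene 0 [[271.5 184.8]] [274.08333333 181.25      ]
scene 3 [[272.6 185. ]] [274.08333333 181.25      ]
scene 6 [[273.7 185.1]] [274.08333333 181.25      ]
top 0 [[365.6 254.5]] [364.125 250.875]
top 3 [[364.5 254.8]] [364.125 250.875]
top 6 [[363.3 255.2]] [364.125 250.875]
handle,catch [[ 0.52084235 -0.18421676  0.148     ]
 [ 0.58486372 -0.15800102  0.122     ]]
```

The fit is consistent: errors are about 1 px, lid height comes out at 0.0985 against 0.100, and yaw is 0.316. My plan is to line the jaw axis up with chest x and set the opening to about 52 mm. One finger then sits on the catch (x about +32) and the other beside the handle (x about -38). First I move to hover.

Call:
{"name": "servo_tool", "arguments": {"targets": [[0.025,-0.05,0,0,0,-0.07,-0.13],[0.025,-0.05,0,0,0,-0.07,-0.13],[0.025,-0.05,0,0,0,-0.07,-0.13],[0.025,-0.05,0,0,0,-0.07,-0.13],[0.025,-0.05,0,0,0,-0.07,-0.13],[0.025,-0.05,0,0,0,-0.07,-0.13],[0.025,-0.05,0,0,0,-0.07,-0.13],[0.025,-0.05,0,0,0,-0.07,-0.13],[0.025,-0.05,0,0,0,-0.07,-0.13],[0.025,-0.05,0,0,0,-0.07,-0.13],[0.025,-0.05,0,0,0,-0.07,-0.13],[0.025,-0.05,0,0,0,-0.07,-0.13]]}}

```text
time: 1.6
tool_pos: [0.517, -0.1384, 0.2232]
tool_rot: [-3.138, -0.002, 1.861]
contact_force: [0.8, 0.9, 0.4]
opening: 0.0521
```

Call:
{"name": "servo_tool", "arguments": {"targets": [[0.02,-0.026,0,0,0,0.01,-0.13],[0.02,-0.026,0,0,0,0.01,-0.13],[0,0,0,0,0,0,-0.13],[0,0,0,0,0,0,-0.13]]}}

```text
time: 2.1
tool_pos: [0.5575, -0.1957, 0.2201]
tool_rot: [-3.135, -0.005, 1.875]
contact_force: [-0.0, 0.6, -0.4]
opening: 0.0517
```

Call:
{"name": "servo_tool", "arguments": {"targets": [[0.0025,0.001,-0.03,-0.003,-0.008,0.012,-0.13],[0,0,-0.025,0,0,0,-0.13],[0,0,0,0,0,0,-0.13],[0,0,0,0,0,0,-0.13]]}}

```text
time: 2.6
tool_pos: [0.5591, -0.1914, 0.166]
tool_rot: [3.14, 0.001, 1.89]
contact_force: [-1.0, -0.2, 1.1]
opening: 0.0517
```

Run:
```python
from h import *
import cv2
a=cv2.resize(robot.read_camera("top")[190:310,300:420],None,fx=4,fy=4,interpolation=cv2.INTER_CUBIC)
b=cv2.resize(robot.read_camera("scene")[125:225,215:285],None,fx=4.8,fy=4.8,interpolation=cv2.INTER_CUBIC)
cv2.imwrite("pics/hov.png",np.hstack([a,cv2.resize(b[:480],(320,480))]) if b.shape[1]!=320 else np.hstack([a,b]))
s=robot.observe();p=[.5342,-.1062,.3163,.1]
d=s["tool_pos"][:2]-p[:2];c,q=np.cos(p[2]),np.sin(p[2])
print(s["tool_pos"],s["tool_rot"],"chest mm",1e3*np.array([c*d[0]+q*d[1],-q*d[0]+c*d[1]]),s["contact_force"])
```

```text
[ 0.55919485 -0.19160071  0.16600248] [3.14011471e+00 8.68973967e-04 1.89015373e+00] chest mm [ -2.80915819 -88.93892858] [ 0.23895695 -0.04762894  0.67902096]
```

View pics/hov.png

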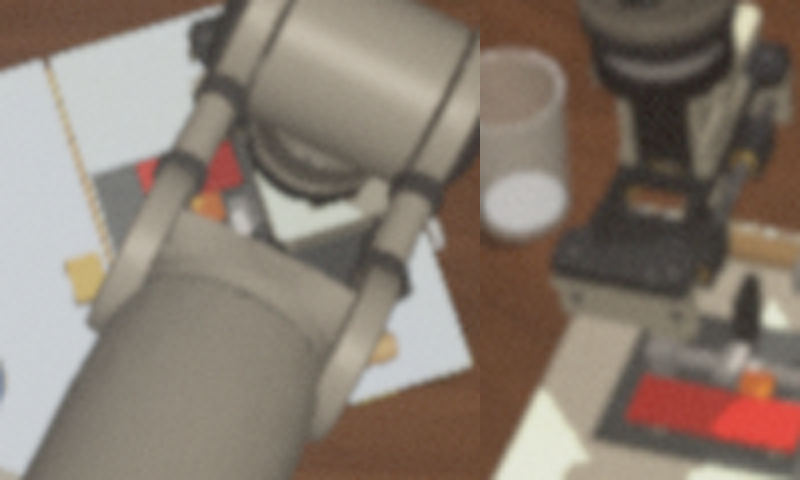

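The top view is hidden by the arm. In the scene view the gripper sits left of the handle, but the fingertips are hard to make out. I'll take a larger scene crop with the predicted fingertip points drawn on it.

Run:
```python
from h import *
import cv2
im=robot.read_camera("scene")
p=[.5342,-.1062,.3163,.1]
q=proj("scene",chest(p,[(-2.8-35,-89,66),(-2.8+35,-89,66)]))
k=proj("scene",chest(p,[(-37,-68,48)]))
print(q,k)
x0,y0=200,120
a=cv2.resize(im[y0:y0+110,x0:x0+140],None,fx=5.5,fy=5.5,interpolation=cv2.INTER_LANCZOS4)
for u in q:cv2.circle(a,tuple(((u-[x0,y0]+.5)*5.5).astype(int)),4,(255,0,255),1)
cv2.imwrite("pics/hov2.png",a)
```

```text
[[264.27675618 178.39067148]
 [255.59106676 196.87029492]] [[272.24681046 184.87502254]]
```

View pics/hov2.png

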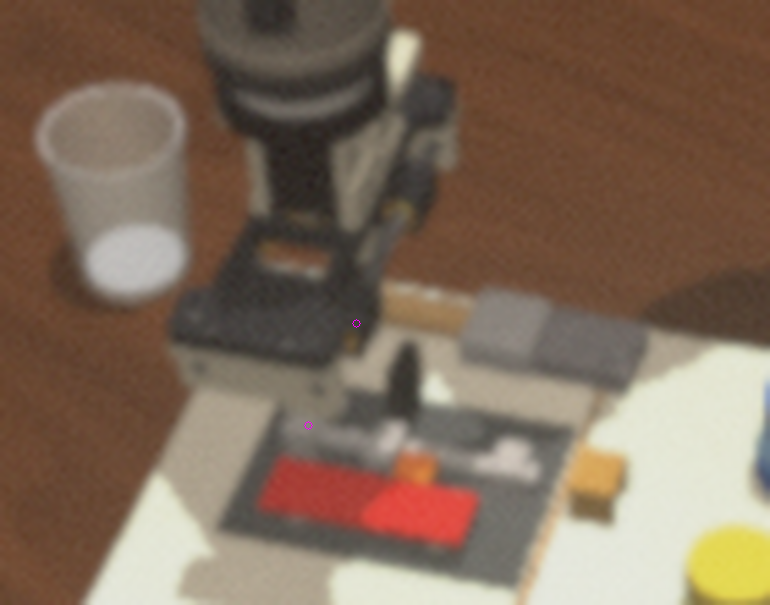

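The body's +x end face (the grey block) hides the fingertips. Its offset matches the predicted tips at (308,425) and (356,323), left of the handle at (405,375). I'll shift 3 mm further from the handle and go down to just above the catch.

Call:
{"name": "servo_tool", "arguments": {"targets": [[0.001,-0.003,-0.02,0,0,0,-0.13],[0,0,-0.018,0,0,0,-0.13],[0,0,0,0,0,0,-0.13],[0,0,0,0,0,0,-0.13]]}}

```text
time: 3.25
tool_pos: [0.5621, -0.1957, 0.1312]
tool_rot: [3.135, 0.006, 1.89]
contact_force: [0.7, -0.2, 1.0]
opening: 0.0522
```

Call:
{"name": "servo_tool", "arguments": {"targets": [[-0.001,0.001,-0.005,0.003,0.008,0,-0.13],[0,0,-0.004,0,0,0,-0.13],[0,0,0,0,0,0,-0.13],[0,0,0,0,0,0,-0.13]]}}

```text
time: 3.75
tool_pos: [0.5618, -0.1949, 0.1234]
tool_rot: [3.14, 0.002, 1.89]
contact_force: [0.3, 0.1, -0.6]
opening: 0.0516
```

Call:
{"name": "servo_tool", "arguments": {"targets": [[0,0,-0.004,0,0,0,-0.13],[0,0,-0.003,0,0,0,-0.13],[0,0,0,0,0,0,-0.13],[0,0,0,0,0,0,-0.13]]}}

```text
time: 4.25
tool_pos: [0.5621, -0.1951, 0.1175]
tool_rot: [3.139, 0.003, 1.89]
contact_force: [-1.9, 0.0, 4.8]
opening: 0.0519
```

```bash
python3 -c "
from cell import robot
s=robot.observe();print(s['tool_pos'],s['contact_force'],s['torque'])"
```

```text
[ 0.56212958 -0.19511942  0.11750582] [-1.93173768  0.03633201  4.81965418] [0.12574837 0.15972292 0.01242937]
```

Contact came at about z 0.122, where the catch top should be, and 4.8 N means roughly 4 mm of travel. I'll press to about 9 mm.

Call:
{"name": "servo_tool", "arguments": {"targets": [[0,0,-0.003,0,0,0,-0.13],[0,0,-0.003,0,0,0,-0.13],[0,0,-0.0005,0,0,0,-0.13]]}}

```text
time: 4.62
tool_pos: [0.5622, -0.1951, 0.1122]
tool_rot: [3.138, 0.004, 1.89]
contact_force: [-3.2, 0.7, 7.0]
opening: 0.0517
```

Force is 7 N, about 8–9 mm of travel, which is past release. Now I'll push along chest +y, world direction (-0.311, 0.950), watching the force.

Call:
{"name": "servo_tool", "arguments": {"targets": [[-0.0012,0.0038,-0.0005,0,0,0,-0.13],[-0.0012,0.0038,-0.0003,0,0,0,-0.13],[-0.0012,0.0038,-0.0003,0,0,0,-0.13],[-0.0012,0.0038,-0.0003,0,0,0,-0.13]]}}

```text
time: 5.12
tool_pos: [0.5623, -0.187, 0.1154]
tool_rot: [3.129, 0.022, 1.888]
contact_force: [0.7, -6.0, 4.2]
opening: 0.052
```

The catch came up to z 0.1154 as the wrist tilted under load. I'll back off, correct the tilt and press again with more bias before pushing.

Call:
{"name": "servo_tool", "arguments": {"targets": [[0.0008,-0.003,-0.002,0.017,0.019,0,-0.13],[0,0,-0.002,0,0,0,-0.13],[0,0,-0.002,0,0,0,-0.13]]}}

```text
time: 5.5
tool_pos: [0.5636, -0.1898, 0.1115]
tool_rot: [3.14, 0.0, 1.889]
contact_force: [-5.3, 2.2, 16.5]
opening: 0.0521
```

The catch is on its stop (16.5 N). The hand has drifted about +4 mm in chest x, so I'll correct that while holding, then push in small steps with a downward bias.

Call:
{"name": "servo_tool", "arguments": {"targets": [[-0.0045,-0.0015,-0.0005,0,0,0,-0.13],[-0.001,0,-0.0005,0,0,0,-0.13],[-0.0008,0.002,-0.0008,0.002,0.002,0,-0.13]]}}

```text
time: 5.88
tool_pos: [0.5613, -0.1906, 0.1133]
tool_rot: [3.132, 0.005, 1.888]
contact_force: [-0.8, -4.9, 7.0]
opening: 0.0518
```

Call:
{"name": "servo_tool", "arguments": {"targets": [[-0.0025,0.002,-0.0025,-0.002,0.009,0,-0.13],[-0.0015,0.003,-0.002,0.001,0.002,0,-0.13],[-0.0015,0.003,-0.002,0.002,0.003,0,-0.13]]}}

```text
time: 6.25
tool_pos: [0.5612, -0.189, 0.1117]
tool_rot: [3.134, 0.016, 1.887]
contact_force: [-2.4, -7.0, 11.3]
opening: 0.0519
```

Call:
{"name": "servo_tool", "arguments": {"targets": [[-0.0025,0.006,-0.0015,0.012,0.012,0,-0.13],[-0.0022,0.006,-0.0015,0.005,0.005,0,-0.13]]}}

```text
time: 6.5
tool_pos: [0.5601, -0.1826, 0.1122]
tool_rot: [3.138, 0.008, 1.885]
contact_force: [-0.3, -8.2, 7.5]
opening: 0.0518
```

It's moving: the finger face is at y of about -71, with the catch at about 9 mm. I'll continue.

Call:
{"name": "servo_tool", "arguments": {"targets": [[-0.003,0.006,-0.002,0.006,0.008,0,-0.13],[-0.003,0.006,-0.002,0.005,0.006,0,-0.13],[-0.003,0.006,-0.002,0.005,0.006,0,-0.13]]}}

```text
time: 6.88
tool_pos: [0.5576, -0.1739, 0.1121]
tool_rot: [3.14, 0.009, 1.884]
contact_force: [0.8, -9.3, 8.0]
opening: 0.0516
```

The bolt is at about 13 mm, so it's past the pawl. I'll keep going.

Call:
{"name": "servo_tool", "arguments": {"targets": [[-0.004,0.006,-0.002,0.006,0.006,0.001,-0.13],[-0.0035,0.006,-0.002,0.006,0.006,0.001,-0.13],[-0.0035,0.006,-0.002,0.005,0.006,0,-0.13],[-0.003,0.006,-0.002,0.005,0.006,0,-0.13]]}}

```text
time: 7.38
tool_pos: [0.5537, -0.1612, 0.1121]
tool_rot: [3.136, 0.01, 1.884]
contact_force: [0.6, -8.3, 8.2]
opening: 0.052
```

Call:
{"name": "servo_tool", "arguments": {"targets": [[-0.004,0.006,-0.002,0.005,0.008,0.001,-0.13],[-0.0035,0.006,-0.002,0.005,0.007,0.001,-0.13],[-0.0035,0.006,-0.002,0.005,0.006,0,-0.13],[-0.003,0.006,-0.002,0.005,0.006,0,-0.13]]}}

```text
time: 7.88
tool_pos: [0.5503, -0.1504, 0.1124]
tool_rot: [3.136, 0.016, 1.885]
contact_force: [1.1, -24.6, 6.4]
opening: 0.0516
```

Side force has jumped to 25 N with the face near y -37, so it looks like the stop. I'll push once more to confirm.

Call:
{"name": "servo_tool", "arguments": {"targets": [[-0.001,0.004,-0.002,0.008,0.014,0,-0.13],[-0.001,0.004,-0.002,0.002,0.004,0,-0.13]]}}

```text
time: 8.12
tool_pos: [0.5505, -0.1506, 0.1121]
tool_rot: [-3.136, 0.016, 1.886]
contact_force: [-5.9, -13.7, 13.4]
opening: 0.0518
```

Run:
```python
from h import *
import cv2
im=robot.read_camera("scene");cv2.imwrite("pics/home_full.png",im)
a=cv2.resize(im[150:240,235:335],None,fx=6.5,fy=6.5,interpolation=cv2.INTER_CUBIC);cv2.imwrite("pics/home.png",a)
p=[.5342,-.1062,.3163,.1]
print("handle top at 36/40 in crop",(proj("scene",chest(p,[(-37,-34,48),(-37,-30,48)]))-[235,150]+.5)*6.5)
print("keeper y25 y47 top",(proj("scene",chest(p,[(-12,25,22),(-12,47,22)]))-[235,150]+.5)*6.5)
```

```text
handle top at 36/40 in crop [[324.917292   244.57486634]
 [334.32135727 246.30493345]]
keeper y25 y47 top [[449.46564812 358.00900773]
 [501.85221118 367.89283128]]
```

View pics/home.png

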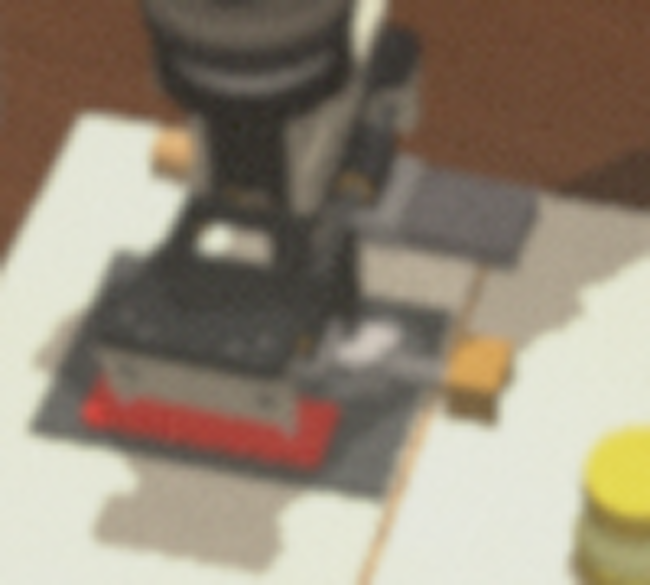

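The bolt's nose is in the brass keeper at (450,360), the catch is pressed, and the hand didn't advance with more push. I'll straighten the tilt and the x drift, then push harder to be sure it's at the stop.

Call:
{"name": "servo_tool", "arguments": {"targets": [[-0.004,-0.001,-0.001,0.016,0,0,-0.13],[-0.003,0.006,-0.0015,0.004,0.004,0,-0.13],[-0.003,0.009,-0.0015,0.004,0.006,0,-0.13]]}}

```text
time: 8.55
tool_pos: [0.5481, -0.1505, 0.1134]
tool_rot: [3.137, 0.022, 1.889]
contact_force: [1.9, -42.4, -4.0]
opening: 0.0517
```

```bash
cat >> h.py <<'E'
def rep(p=(.5342,-.1062,.3163)):
    s=robot.observe();d=s["tool_pos"][:2]-p[:2];c,q=np.cos(p[2]),np.sin(p[2])
    F=s["contact_force"]
    print(s["time"],"chest x,y mm",(1e3*np.array([c*d[0]+q*d[1],-q*d[0]+c*d[1]])).round(2),"z",s["tool_pos"][2].round(4),"F chest",np.round([c*F[0]+q*F[1],-q*F[0]+c*F[1],F[2]],1),s["tool_rot"].round(3))
E
python3 -c "from h import *;rep()"
```

```text
8.55 chest x,y mm [ -0.6  -46.42] z 0.1134 F chest [-11.3 -40.9  -4. ] [3.137 0.022 1.889]
```

41 N and no motion means the bolt is hard on its stop. I'll keep the catch pressed while backing off the handle.

Call:
{"name": "servo_tool", "arguments": {"targets": [[0.001,-0.003,-0.003,0.014,0.012,0,-0.13],[0.001,-0.003,-0.001,0,0,0,-0.13],[0.001,-0.003,-0.001,0,0,0,-0.13]]}}

```text
time: 8.93
tool_pos: [0.55, -0.155, 0.112]
tool_rot: [-3.14, -0.005, 1.889]
contact_force: [-5.1, 9.6, 13.9]
opening: 0.0519
```

```bash
python3 -c "from h import *;rep()"
```

```text
8.925 chest x,y mm [ -0.17 -51.29] z 0.112 F chest [-1.9 10.7 13.9] [-3.14  -0.005  1.889]
```

The hand is clear of the handle by about 5 mm with the catch still down. Now I'll lift straight up.

Call:
{"name": "servo_tool", "arguments": {"targets": [[0,0,0.006,0,0,0,-0.13],[0,0,0.02,0,0,0,-0.13],[0,0,0.04,0,0,0,-0.13],[0,0,0.05,0,0,0,-0.13],[0,0,0.03,0,0,0,-0.13],[-0.01,0.05,0.01,0,0,0,-0.13],[-0.02,0.055,0,0,0,0,-0.13],[-0.02,0.055,0,0,0,0,-0.13],[-0.02,0.055,0,0,0,0,-0.13],[-0.02,0.055,0,0,0,0,-0.13],[-0.02,0.055,0,0,0,0,-0.13],[-0.02,0.055,0,0,0,0,-0.13]]}}

```text
time: 10.42
tool_pos: [0.4148, 0.2334, 0.2673]
tool_rot: [-3.136, -0.012, 1.882]
contact_force: [0.5, -0.0, -0.2]
opening: 0.0515
```

Call:
{"name": "servo_tool", "arguments": {"targets": [[-0.02,0.05,0,0,0,0,-0.13],[-0.02,0.05,0,0,0,0,-0.13],[0,0,0,0,0,0,-0.13],[0,0,0,0,0,0,-0.13]]}}

```text
time: 10.92
tool_pos: [0.3706, 0.3394, 0.2652]
tool_rot: [-3.132, -0.012, 1.888]
contact_force: [-0.2, -0.6, -0.5]
opening: 0.0518
```

Run:
```python
from h import *
import cv2
rep()
a=robot.read_camera("top");b=robot.read_camera("scene");cv2.imwrite("pics/endt.png",a);cv2.imwrite("pics/ends.png",b)
r=lambda i,f:cv2.resize(i,f,interpolation=cv2.INTER_CUBIC)
cv2.imwrite("pics/end.png",np.vstack([np.hstack([r(a[205:285,310:410],(375,300)),r(b[165:245,225:325],(375,300))]),np.hstack([r(a,(375,281)),r(b,(375,281))])]))
```

```text
10.925 chest x,y mm [-16.87 474.43] z 0.2652 F chest [-0.3 -0.5 -0.5] [-3.132 -0.012  1.888]
```

View pics/end.png

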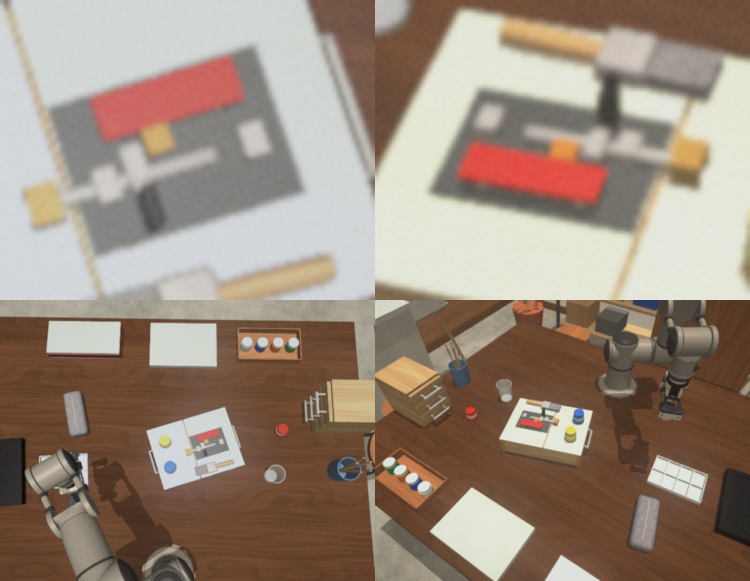

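The view is clear. The bolt nose is in the keeper, the lug now lies on the keeper side of the orange pawl, and the bystanders look to be in place. I'll check the catch height and bystanders numerically before and after.

Run:
```python
from h import *
import cv2
def cen(i,m,box):
    x0,y0,x1,y1=box;s=i[y0:y1,x0:x1].astype(int);k=m(s);v,u=np.nonzero(k);return (u.mean()+x0).round(2),(v.mean()+y0).round(2),k.sum()
red=lambda s:(s[...,2]>150)&(s[...,1]<110)&(s[...,0]<110)
dark=lambda s:s.max(2)<62
yel=lambda s:(s[...,2]>150)&(s[...,1]>140)&(s[...,0]<110)
blu=lambda s:(s[...,0]>150)&(s[...,2]<110)
for n,bx,dk in(("top",(320,210,390,250),(335,235,385,275)),("scene",(235,190,300,230),(255,178,300,200))):
    a,b=cv2.imread(f"pics/{n}0.png"),cv2.imread(f"pics/end{n[0]}.png")
    print(n,"red",cen(a,red,bx),cen(b,red,bx),"dark",cen(a,dark,dk),cen(b,dark,dk))
    if n=="top":
        for m in(yel,blu):print(cen(a,m,(260,220,310,305)),cen(b,m,(260,220,310,305)))
p=[.5342,-.1062,.3163,.1]
for n in("top","scene"):
    q=proj(n,chest(p,[(32,-65,22),(32,-65,12),(-37,-70,30),(-37,-30,30)]));print(n,"catch up->down px",q[1]-q[0],"handle 40mm px",q[3]-q[2])
```

```text
top red (np.float64(354.33), np.float64(231.07), np.int64(455)) (np.float64(354.43), np.float64(230.98), np.int64(446)) dark (np.float64(nan), np.float64(nan), np.int64(0)) (np.float64(nan), np.float64(nan), np.int64(0))
(np.float64(281.05), np.float64(247.41), np.int64(22)) (np.float64(281.11), np.float64(247.78), np.int64(9))
(np.float64(289.78), np.float64(284.78), np.int64(224)) (np.float64(289.66), np.float64(284.84), np.int64(188))
scene red (np.float64(266.63), np.float64(210.46), np.int64(405)) (np.float64(266.58), np.float64(210.44), np.int64(403)) dark (np.float64(nan), np.float64(nan), np.int64(0)) (np.float64(nan), np.float64(nan), np.int64(0))
top catch up->down px [-0.35874923  0.78009845] handle 40mm px [-15.2259588    4.70134041]
scene catch up->down px [0.30349123 2.57710986] handle 40mm px [14.25738232  2.6458371 ]<stdin>:4: RuntimeWarning: Mean of empty slice.
  ret = ret.dtype.type(ret / rcount)
```

The catch is back at its starting height: its scene row went from 210.46 to 210.44, where a pressed catch would read about +2.6 px. With the bolt visibly across, that means it's locked.

```bash
python3 -c "from cell import robot;print(robot.hand_in())"
```

```text
the job is handed in; nothing more can be done
None
```

The paint chest is locked, and I handed the job in at about 11 s. One finger held the red catch down while the other pushed the black handle until the bolt stopped. I then backed off the handle with the catch still down, lifted straight up and moved the hand well clear.

**Last checks**
- **Bolt home:** it took about 41 N of push with no further movement. The final pictures show its nose in the brass keeper.
- **Catch up:** its image position is back within 0.1 px of the start; a catch still pressed would sit about 2.6 px lower. With the bolt across, this means the pawl has locked it.
- **Bystanders:** the two lid jars are within 0.4 px of where they started. The red jar, brush, cup, pencil case and most of the palette look undisturbed by eye; the arm hid part of the palette in the last top view.

**What failed or disagreed**
- **First push:** it stalled because the hand tilted and let the catch partly up. I backed off and pressed again before the bolt passed the pawl.
- **Final hard push:** the downward reading briefly went to -4 N. The fingertip was then at z 0.1134, so the catch was about 8–9 mm down by position. I pressed it again before letting go.
- **Finger position:** at the stop the finger was about 2 mm short of where I calculated, which is within the camera calibration and tilt error.
- **Handle tracking:** my image check of how far the handle moved found no pixels, so the bolt's travel rests on the other evidence.

I viewed 8 pictures.

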